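Antenna mast through the twin bushings of a sound cart

TASK

Take the longer of the two antenna masts out of the stand and thread it, tip down, through the upper and then the lower brass bushing of the mast bracket, until its tip sticks out about 20 mm below the lower bushing, clear of the base plate. Keep holding it there, upright and still, and finish while holding it (the clamp screws will be tightened by somebody else). The mast is a thin tube: squeeze it with no more than 20 N (on each finger) and never press it against the bracket with more than 25 N; leave the short mast in the stand and the other things where they are.

Things in the scene. Friction and masses are not known exactly. Their poses are not given: they have to be found in the camera images.
- mast_long: Longer mast, 170 mm, loose, ~0.12 kg, upright in a socket of the stand, its tip 10 mm above the table (lift over 35 mm to free it). Aluminium tube, diameter 16, length 130 mm, the lowest 10 mm tapered to 8 mm diameter; on top a round grey ribbed cap, diameter 24, height 40 mm (too wide for the bushings). Origin: centre of the tip (lowest point); z up the mast; mid-cap 150 mm above the origin.
- mast_short: The shorter mast, same look, 90 mm overall (tube 50 mm, cap 40 mm), loose, in the other socket. Origin at the centre of its tip, z up. To be left alone; do not take it.
- stand: Black plastic block fixed to the table, 80 mm (x) by 160 mm (y) by 45 mm high, with two round sockets of 18 mm diameter, 35 mm deep, on its y axis at +45 and -45 mm. Which mast stands in which socket varies. Origin: centre of its underside, z up.
- bracket: Mast bracket fixed to the table: base plate 90 x 140 mm, top at 8 mm; square 30 mm aluminium post, top at 125 mm, 60 mm from the bushing axis to +y; on its two arms two brass bushings on one vertical axis, outer diameter 36, bore 19 mm, from 95 to 110 and from 45 to 60 mm above the table; clamp knobs stick out to +x up to 38 mm from the axis. Origin: on the bushing axis at table height; z up.
- upper_bushing (a point): Centre of the upper bushing's mouth (its top face, 110 mm above the table); axes as the bracket's.
- lower_bushing (a point): Centre of the lower bushing's mouth (its top face, 60 mm above the table), exactly below the upper one; axes as the bracket's.
- receiver: Bystander: black radio receiver box, 65 by 100 by 28 mm, loose. Origin: centre of its underside.
- tape: Bystander: roll of grey tape lying flat, 96 mm outer diameter, 24 mm high, loose. Origin: centre of its underside.
There are look-alikes about, which are no part of the job. What is meant by the mast_long is not blue, and is the larger of those in its own colour.

How it is judged:
By the outcome, as a careful person would: the job done as asked, in the order asked, and still so for the second after the job is handed in, while the arm keeps its last pose, push and grip.
It also fails if it takes over 54 s, if anything falls off the work surface, if the arm or the gripper's body presses on something with over 40 N, if the wrist force passes 120 N, or if a joint passes its speed limit or range.

ROBOT

A 7-joint arm with a two-finger parallel gripper is mounted at the origin on the work surface. World frame = base frame: x ahead of the robot, y to its left, z up, the work surface at z = 0. Lengths are in m, angles in rad, forces in N, time in s.
With the tool pointing down it reaches from about 0.425 to 1.025 m from the base axis. Payload 9.4 kg.
Tool frame: the origin (TCP) lies at the centre of the arm's flange, where the gripper is bolted on; the fingertips stand 186 mm ahead of it and the grasp point (between the pads) lies 167 mm ahead of it; z points along the fingers, y is the direction in which the jaws open and shut (so a half turn about z gives the same grasp; the last joint's range is limited). The gripper opens to 93 mm and grips with 3 to 60 N. Pads are 15 mm wide; open, the fingers measure 128 mm over their backs; the gripper's body (75 mm by 188 mm) begins 65 mm behind the grasp point.
Start: joints at [1.22, 0.599, -0.003, 1.599, 0.002, 0.943, -0.08], TCP at [0.196, -0.698, 0.405] pointing down, gripper open.
Joint ranges: [-2.57, 2.57], [-0.35, 1.97], [-1.29, 1.29], [0.11, 2.56], [-1.05, 4.19], [0.11, 1.86], [-2.63, 2.63]. Speed limits (rad/s): [2.22, 2.22, 3.01, 3.01, 3.14, 3.14, 3.14].

INTERFACE

Orientations are given as a rotation vector (axis times angle).
In Python, from station import env gives the robot as it stands.
- The arm moves only by the shell command python3 -m creep 'ROWS'. ROWS is text: rows parted by semicolons, each of 7 numbers parted by spaces: the turn, a rotation vector about the world's x, y, z in rad, then the shift along the world's x, y, z in cm, then the opening, from 0 (shut) to 1 (fully open). In form: wx wy wz dx dy dz grip; .... A call has exactly 10 rows; each row shifts and turns the pose as measured when the row begins; what a row does not reach is not made up. A row lasts 1/10 s, in which the tool goes at most 50 mm and 8.59 degrees, less where a joint would pass 70% of its speed; a pose out of reach is approached as far as the arm can. A call with a gripper value outside its range is refused whole. The fingers move at their own pace and stop on an object; the grip force is fixed at half the most. Time passes only in rows, so rows that do not move let the fingers close, or fill a call up. It gives the time, the measured TCP pose, the force and the opening at its end, in the units of the state.
- env.sense(): the state, without advancing time (a new reading comes with each control period).
- env.grab_frame(name): name is "side" or "top" or "wrist"; returns the picture (400x640x3 uint8, red, green, blue); there is no depth.
- env.get_calibration(name): a dict with "fx", "fy", "cx", "cy" (pixels), "T" (4x4, takes a point from camera to world coordinates); the wrist camera has in their place "mount" (4x4, takes a point from camera to tool coordinates, whose origin is the TCP and whose axes are the flange's). Camera axes: x right, y down, z forward; pixel columns grow to the right and rows downward; lengths in m; the calibration is good to about 2 mm. The wrist camera is an equidistant fisheye: a pixel r from the principal point sees the ray r / f radians off the axis. A picture is of the moment at which its call begins: read the wrist's pose just before it. get_calibration takes no time and is no camera call.
- env.sign_off(): hands the job in, once; it reports no verdict.
The state is a dict: "clock": time; "joint_pos": joint angles; "qd": joint speeds; "effort": joint torques, N m; "tcp_pos": TCP position; "tool_rot": TCP orientation; "ft_force": force on the tool from outside, world axes, zero at the start; "ft_torque": the same for the moment, N m; "opening": opening from 0.0 (shut) to 1.0 (fully open).
Only numpy, scipy, OpenCV 4.12 (cv2) and the standard library are available. Lean on these libraries where they do the work, as an engineer would, in place of code of your own. Each camera call takes 0.05 s, during which the arm holds its last target.

## Working session

There is one attempt and no reset: what is moved stays moved. The work goes in short steps, Python scripts to look and compute and a shell command to move; the robot and the scene stay as the last step left them, time stands still between calls to the robot, and variables do not carry over. Pictures are saved under pics/ and viewed, and the job is handed in when it is done.

```bash
ls; mkdir -p pics
python3 - <<'E'
from station import env
import cv2
print(env.sense())
for n in ("side","top","wrist"):
    c=env.get_calibration(n); print(n,c)
    cv2.imwrite(f"pics/{n}0.png",env.grab_frame(n)[:,:,::-1])
E
```

```text
pics
{'clock': 0.0, 'joint_pos': array([ 1.22029464,  0.60014162, -0.00259103,  1.60011163,  0.00178723,
        0.94291267, -0.07978032]), 'qd': array([ 0.00084938,  0.00040777, -0.00114069, -0.00064365,  0.00030754,
        0.00047692,  0.00097683]), 'effort': array([-8.91618183e-04, -7.65068936e+01,  1.49663329e+00, -2.52351612e+01,
       -5.24969213e-02,  1.69305172e-02,  1.84972723e-04]), 'tcp_pos': array([ 0.19601643, -0.69779524,  0.40385365]), 'tool_rot': array([-3.11065158e+00, -4.28705833e-01,  5.01858313e-04]), 'ft_force': array([-0.42510078,  0.46171596,  0.18988603]), 'ft_torque': array([-0.0490598 ,  0.04310455, -0.02371295]), 'opening': 1.0003572160293577}
side {'fx': 444.73754357268166, 'fy': 444.73754357268166, 'cx': 318.25071470060436, 'cy': 211.2383170235772, 'T': array([[-0.83010802, -0.41251162,  0.37517306,  0.24069457],
       [-0.55732652,  0.59263518, -0.58152446,  0.56474311],
       [ 0.01754484, -0.69182201, -0.72185489,  0.71518614],
       [ 0.        ,  0.        ,  0.        ,  1.        ]])}
top {'fx': 414.9744560166008, 'fy': 414.9744560166008, 'cx': 314.7883377335277, 'cy': 208.13455042656065, 'T': array([[ 0.0042764 , -0.98697384,  0.16082399,  0.43720407],
       [-0.9999356 , -0.0059111 , -0.00968743,  0.04716126],
       [ 0.01051189, -0.16077221, -0.98693556,  0.93130166],
       [ 0.        ,  0.        ,  0.        ,  1.        ]])}
wrist {'fx': 309.70691628693146, 'fy': 309.70691628693146, 'cx': 321.3429268719671, 'cy': 203.60529195617843, 'mount': array([[-1.31567472e-04, -9.57242390e-01, -2.89287037e-01,
         8.05051707e-02],
       [ 9.99999120e-01, -5.07930460e-04,  1.22592846e-03,
         2.19694889e-04],
       [-1.32044838e-03, -2.89286621e-01,  9.57241614e-01,
         2.12145264e-02],
       [ 0.00000000e+00,  0.00000000e+00,  0.00000000e+00,
         1.00000000e+00]])}
```

View pics/side0.png

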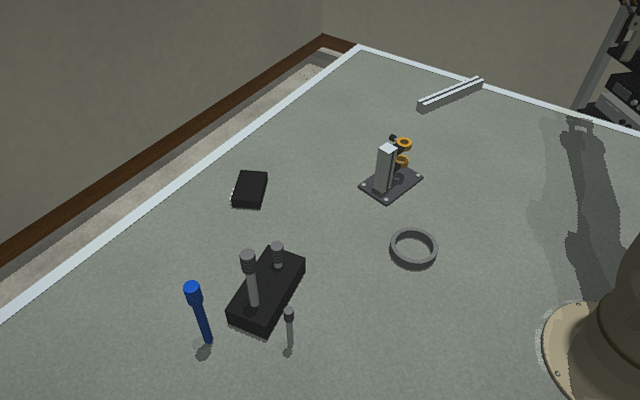

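View pics/top0.png

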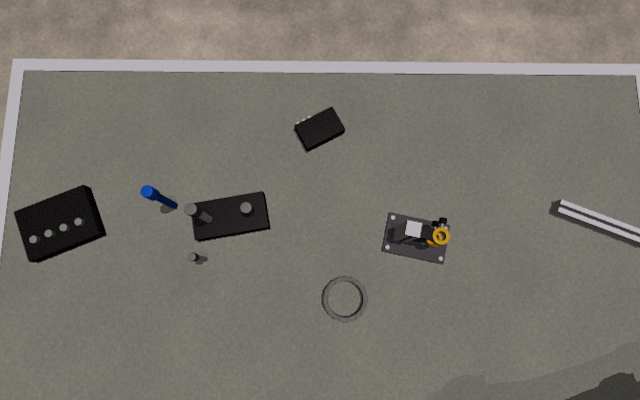

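View pics/wrist0.png

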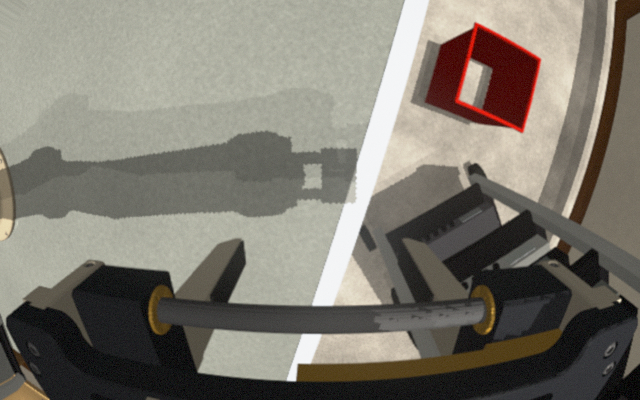

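Run:
```python
import cv2, numpy as np
s=cv2.imread("pics/side0.png"); t=cv2.imread("pics/top0.png")
a=cv2.resize(s[215:365,170:320],(400,400),interpolation=cv2.INTER_CUBIC)
b=cv2.resize(t[165:275,130:280],(400,293),interpolation=cv2.INTER_CUBIC)
c=cv2.resize(s[120:220,350:450],(400,400),interpolation=cv2.INTER_CUBIC)
d=cv2.resize(t[195:275,370:470],(400,320),interpolation=cv2.INTER_CUBIC)
o=np.zeros((600,800,3),np.uint8)
o[:300,:400]=cv2.resize(a,(400,300)) ;o[:293,400:]=b
o[300:,:400]=cv2.resize(c,(400,300)); o[300:,400:]=d[:300]
cv2.imwrite("pics/crop0.png",o)
```

```text
(no output)
```

View pics/crop0.png

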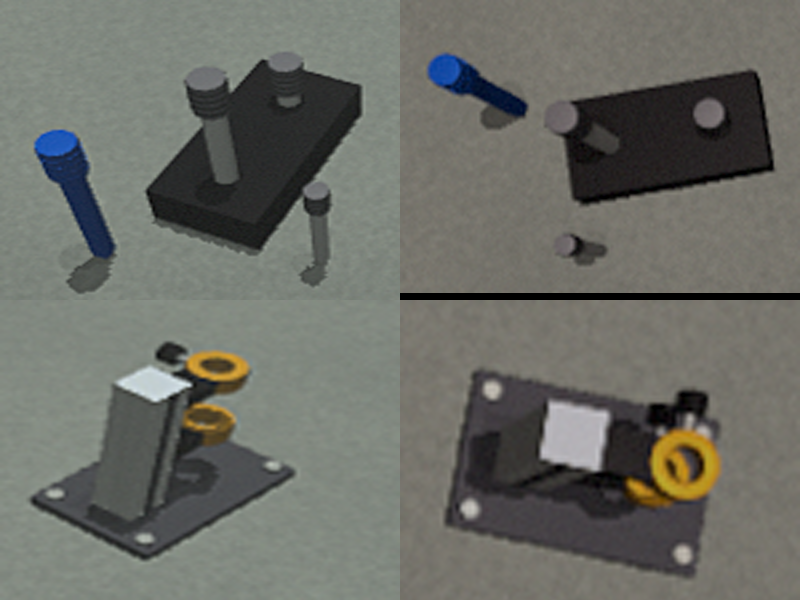

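```bash
cat > h.py <<'E'
import numpy as np, cv2
from station import env
from scipy.spatial.transform import Rotation as R
def ray(n,uv,pose=None):
    c=env.get_calibration(n); x=(uv[0]-c['cx'])/c['fx']; y=(uv[1]-c['cy'])/c['fy']
    if n=='wrist':
        r=np.hypot(x,y); d=np.array([np.sin(r)*x/r,np.sin(r)*y/r,np.cos(r)])
        T=np.eye(4); T[:3,:3]=R.from_rotvec(pose[1]).as_matrix(); T[:3,3]=pose[0]
        T=T@c['mount']
    else:
        d=np.array([x,y,1.]); d/=np.linalg.norm(d); T=c['T']
    return T[:3,3],T[:3,:3]@d
def onz(r,z): return r[0]+r[1]*(z-r[0][2])/r[1][2]
def tri(*rs):
    A=np.zeros((3,3));b=np.zeros(3)
    for o,d in rs:
        P=np.eye(3)-np.outer(d,d);A+=P;b+=P@o
    p=np.linalg.solve(A,b)
    return p,[np.linalg.norm((np.eye(3)-np.outer(d,d))@(p-o)) for o,d in rs]
E
python3 - <<'E'
from h import *
np.set_printoptions(precision=4,suppress=True)
s=cv2.imread("pics/side0.png"); t=cv2.imread("pics/top0.png")
for n,im in(("side",s),("top",t)):
    h=cv2.cvtColor(im,cv2.COLOR_BGR2HSV)
    m=cv2.inRange(h,(12,120,90),(32,255,255))
    nn,l,st,ce=cv2.connectedComponentsWithStats(m)
    print(n,[(st[i].tolist(),ce[i].round(1).tolist()) for i in range(1,nn) if st[i][4]>15])
for nm,a,b in(("long cap top",(248,254.5),(191.1,208.9)),("short cap top",(277,245.5),(246,208)),("small",(289,309.5),(193,256.5)),("upper",(404.3,142),(441.2,236))):
    p,e=tri(ray("side",a),ray("top",b)); print(nm,p,e)
# stand corners on top view, z=.045
for q in ((194,202.5),(263,192),(270,228),(197,240)): print(onz(ray("top",q),.045))
E
```

```text
side [([396, 137, 16, 10, 99], [403.7, 141.7]), ([396, 154, 13, 11, 66], [402.0, 159.6])]
top [([427, 227, 23, 20, 249], [439.1, 236.9])]
long cap top [0.558  0.2675 0.1753] [np.float64(0.00045892339157228645), np.float64(0.0004589233915723553)]
short cap top [0.5737 0.1794 0.0975] [np.float64(0.0012872058845038727), np.float64(0.0012872058845037147)]
small [0.4742 0.2782 0.1094] [np.float64(0.000766478233580736), np.float64(0.0007664782335807691)]
upper [ 0.5173 -0.2132  0.1075] [np.float64(0.0007879605855996887), np.float64(0.0007879605855997916)]
[0.5924 0.2997 0.045 ]
[0.6165 0.1513 0.045 ]
[0.5379 0.1343 0.045 ]
[0.5113 0.2892 0.045 ]
```

```bash
python3 - <<'E'
from h import *
np.set_printoptions(precision=4,suppress=True)
print(tri(ray("side",(192,286)),ray("top",(148.5,191.5))))
E
python3 -m creep '0 0 -0.03 3 4.5 0.6 1;0 0 -0.03 3 4.5 0.6 1;0 0 -0.03 3 4.5 0.6 1;0 0 -0.03 3 4.5 0.6 1;0 0 -0.03 3 4.5 0.6 1;0 0 -0.03 3 4.5 0.6 1;0 0 -0.03 3 4.5 0.6 1;0 0 -0.03 3 4.5 0.6 1;0 0 -0.03 3 4.5 0.6 1;0 0 0 0 0 0 1'
```

```text
(array([0.5932, 0.3528, 0.1642]), [np.float64(0.0013428730547622246), np.float64(0.001342873054762189)])
clock: 1.15
tcp_pos: [0.4442, -0.3159, 0.4517]
tool_rot: [-3.136, 0.017, 0.003]
ft_force: [0.6, -0.1, 0.1]
opening: 0.999
```

```bash
python3 -m creep '0 0 0 2.5 3.5 0 1;0 0 0 2.5 3.5 0 1;0 0 0 2 3 0 1;0 0 0 0.7 0.8 0 1;0 0 0 0 0 0 1;0 0 0 0 0 0 1;0 0 0 0 0 0 1;0 0 0 0 0 0 1;0 0 0 0 0 0 1;0 0 0 0 0 0 1'
python3 - <<'E'
from h import *
s=env.sense(); print(s['tcp_pos'],s['tool_rot'],s['joint_pos'])
np.savez("p1.npz",p=s['tcp_pos'],r=s['tool_rot'])
cv2.imwrite("pics/w1.png",env.grab_frame("wrist")[:,:,::-1])
E
```

```text
clock: 2.15
tcp_pos: [0.5197, -0.2098, 0.4513]
tool_rot: [-3.139, 0.027, 0.007]
ft_force: [0.7, 0.3, -0.4]
opening: 0.996
[ 0.51972452 -0.20976731  0.4512555 ] [-3.13878521  0.02671521  0.00733779] [ 0.29062787  0.35006881 -0.0106394   1.92609422  0.0030324   0.87067518
 -1.30915425]
```

View pics/w1.png

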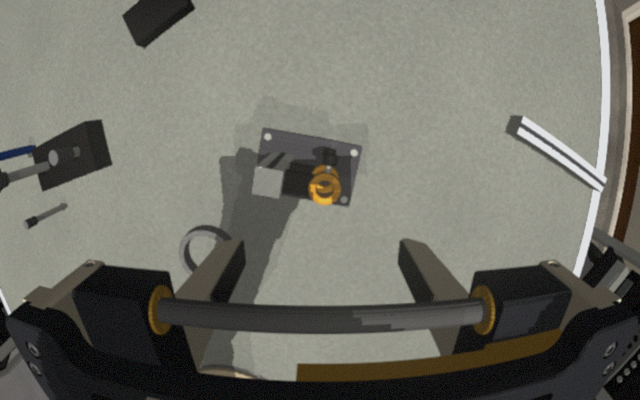

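Run:
```python
from h import *
im=cv2.imread("pics/w1.png")
cv2.imwrite("pics/w1c.png",cv2.resize(im[155:215,290:360],None,fx=10,fy=10,interpolation=cv2.INTER_CUBIC))
m=cv2.inRange(cv2.cvtColor(im,cv2.COLOR_BGR2HSV),(10,120,130),(32,255,255))[155:215,290:360]
for r in m: print(''.join('#' if v else '.' for v in r))
```

```text
......................................................................
......................................................................
......................................................................
......................................................................
......................................................................
......................................................................
......................................................................
......................................................................
......................................................................
......................................................................
......................................................................
.................................#....................................
.............................######...................................
............................#######...................................
..........................########....................................
.........................#####.....
[... 2459 characters left out ...]
.............................................................
......................................................................
......................................................................
......................................................................
......................................................................
......................................................................
......................................................................
......................................................................
......................................................................
......................................................................
```

View pics/w1c.png

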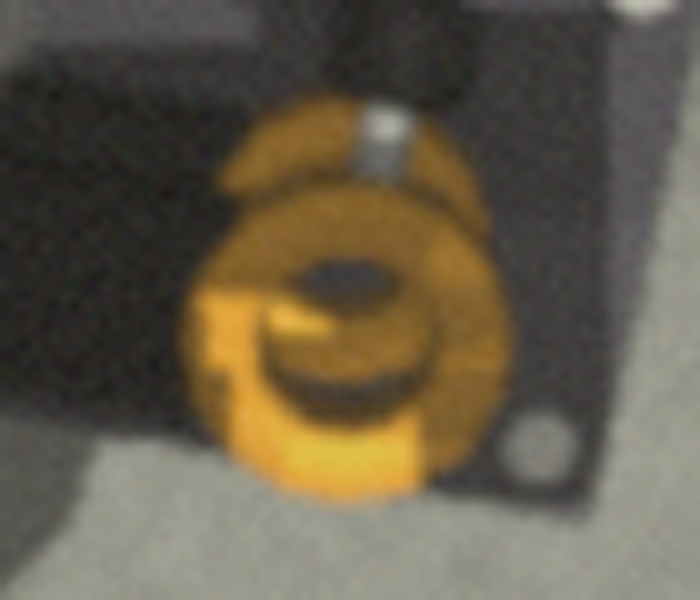

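Run:
```python
from h import *
np.set_printoptions(precision=4,suppress=True)
d=np.load("p1.npz"); po=(d['p'],d['r'])
w=ray("wrist",(324.35,188.65),po)
print(onz(w,.110))
print(tri(w,ray("side",(404,141.8))),tri(w,ray("top",(441.2,236))),tri(w,ray("side",(404,141.8)),ray("top",(441.2,236))))
print(onz(ray("side",(404,141.8)),.11),onz(ray("top",(441.2,236)),.11))
```

```text
[ 0.5187 -0.2127  0.11  ]
(array([ 0.5185, -0.2126,  0.1081]), [np.float64(0.0002653186290293213), np.float64(0.0002653186290292457)]) (array([ 0.5172, -0.2133,  0.1062]), [np.float64(0.00075903029856111), np.float64(0.0007590302985611766)]) (array([ 0.5178, -0.2129,  0.1079]), [np.float64(0.00038065419439050024), np.float64(0.0009714139259215178), np.float64(0.0013361992878953121)])
[ 0.5178 -0.21    0.11  ] [ 0.5164 -0.2127  0.11  ]
```

```bash
python3 -m creep '0 0 0 0.4 5 0 1;0 0 0 0.4 5 0 1;0 0 0 0.4 5 0 1;0 0 0 0.4 5 0 1;0 0 0 0.4 5 0 1;0 0 0 0.4 5 0 1;0 0 0 0.4 5 0 1;0 0 0 0.4 5 0 1;0 0 0 0.4 4 0 1;0 0 0 0.4 2 0 1'
```

```text
clock: 3.2
tcp_pos: [0.5562, 0.2526, 0.4527]
tool_rot: [-3.14, 0.05, 0.001]
ft_force: [0.9, -0.0, 0.3]
opening: 1.0
```

```bash
python3 -m creep '0 0 0 0.1 1.2 0 1;0 0 0 0.1 0.4 0 1;0 0 0 0 0 0 1;0 0 0 0 0 0 1;0 0 0 0 0 0 1;0 0 0 0 0 0 1;0 0 0 0 0 0 1;0 0 0 0 0 0 1;0 0 0 0 0 0 1;0 0 0 0 0 0 1'
python3 - <<'E'
from h import *
s=env.sense(); print(s['tcp_pos'],R.from_rotvec(s['tool_rot']).as_matrix().round(4))
np.savez("p2.npz",p=s['tcp_pos'],r=s['tool_rot'])
im=env.grab_frame("wrist")[:,:,::-1]
cv2.imwrite("pics/w2.png",im)
cv2.imwrite("pics/w2c.png",cv2.resize(im[130:230,240:400],None,fx=5,fy=5,interpolation=cv2.INTER_CUBIC))
E
```

```text
clock: 4.2
tcp_pos: [0.5589, 0.2655, 0.4527]
tool_rot: [3.141, -0.056, -0.001]
ft_force: [-0.4, -0.2, -0.7]
opening: 1.0
[0.5589204  0.26554816 0.45270605] [[ 9.994e-01 -3.560e-02 -9.000e-04]
 [-3.560e-02 -9.994e-01 -4.000e-04]
 [-9.000e-04  4.000e-04 -1.000e+00]]
```

View pics/w2.png

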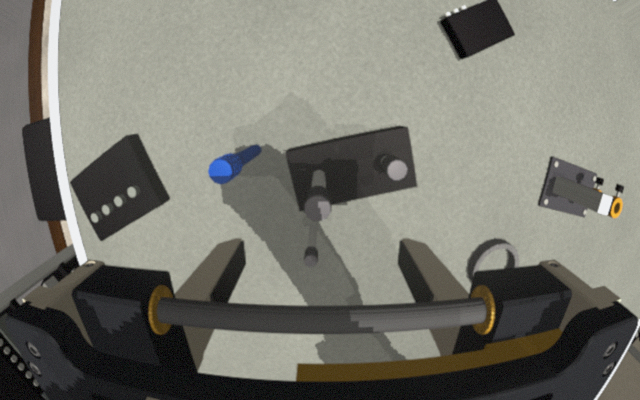

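View pics/w2c.png

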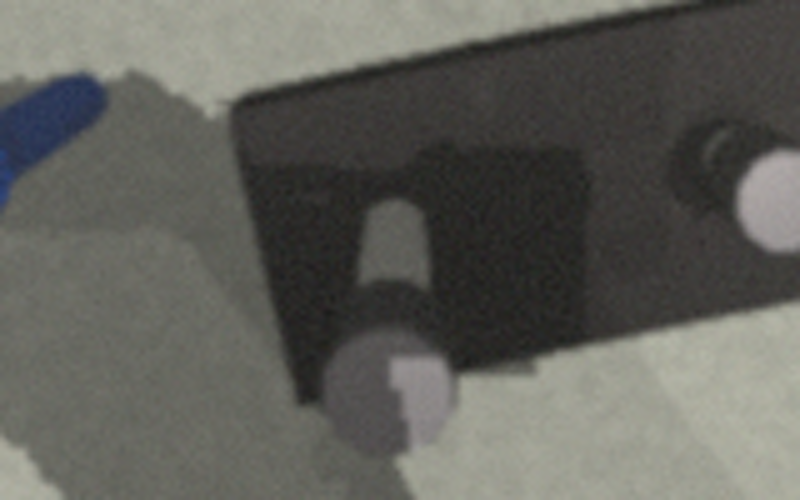

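Run:
```python
from h import *
np.set_printoptions(precision=4,suppress=True)
d=np.load("p2.npz"); po=(d['p'],d['r'])
w=ray("wrist",(317.6,208.2),po)
print(onz(w,.18)); a=ray("side",(248,254.5));b=ray("top",(191.1,208.9))
print(tri(w,a),tri(w,b),tri(w,a,b))
```

```text
[0.5594 0.268  0.18  ]
(array([0.5581, 0.2681, 0.176 ]), [np.float64(4.917052845395153e-05), np.float64(4.917052845398837e-05)]) (array([0.5577, 0.2679, 0.1741]), [np.float64(0.0002975334061458505), np.float64(0.00029753340614590656)]) (array([0.558 , 0.2677, 0.1755]), [np.float64(0.00038668954693584043), np.float64(0.0003993656832765185), np.float64(0.0005950279126958197)])
```

```bash
python3 -m creep '0 0 0 0 0.2 -0.5 0.6;0 0 0 0 0.05 -2 0.6;0 0 0 0 0 -2 0.6;0 0 0 0 0 -2 0.6;0 0 0 0 0 -2 0.6;0 0 0 0 0 -2 0.6;0 0 0 0 0 -1.5 0.6;0 0 0 0 0 -0.7 0.6;0 0 0 0 0 0 0.6;0 0 0 0 0 0 0.6'
```

```text
clock: 5.25
tcp_pos: [0.5582, 0.2704, 0.3194]
tool_rot: [-3.14, 0.052, 0.0]
ft_force: [0.5, 0.5, 0.6]
opening: 0.6
```

```bash
python3 -m creep '0 0 0 0.05 -0.2 0.5 0.6;0 0 0 0 0 0.1 0.6;0 0 0 0 0 0 0.6;0 0 0 0 0 0 0.5;0 0 0 0 0 0 0.4;0 0 0 0 0 0 0.35;0 0 0 0 0 0 0.32;0 0 0 0 0 0 0.3;0 0 0 0 0 0 0.3;0 0 0 0 0 0 0.3'
python3 - <<'E'
from h import *
s=env.sense(); print(s['tcp_pos'],s['opening'],s['ft_force'])
np.savez("p3.npz",p=s['tcp_pos'],r=s['tool_rot'])
im=env.grab_frame("wrist")[:,:,::-1]
cv2.imwrite("pics/w3.png",im)
E
```

```text
clock: 6.25
tcp_pos: [0.5593, 0.2685, 0.3291]
tool_rot: [-3.138, 0.052, -0.006]
ft_force: [-0.5, 0.3, 0.7]
opening: 0.297
[0.55927321 0.26848973 0.32906751] 0.2969206269202651 [-0.45374817  0.30737717  0.68961076]
```

View pics/w3.png

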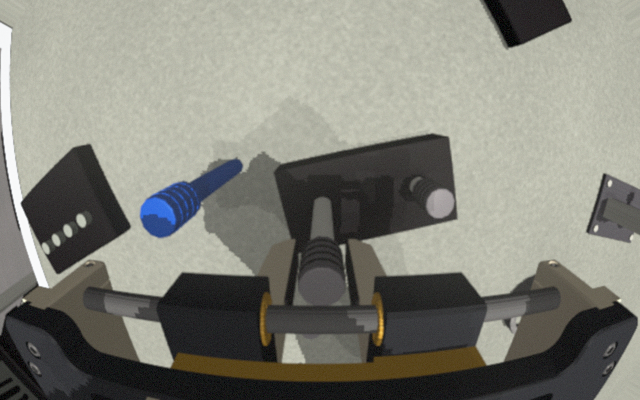

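```bash
python3 -m creep '0 0 0 0 0 0 0.27;0 0 0 0 0 0 0.26;0 0 0 0 0 0 0.26;0 0 0 0 0 0 0.25;0 0 0 0 0 0 0.25;0 0 0 0 0 0 0.25;0 0 0 0 0 0 0.25;0 0 0 0 0 0 0.25;0 0 0 0 0 0 0.25;0 0 0 0 0 0 0.25'
```

```text
clock: 7.3
tcp_pos: [0.5593, 0.2684, 0.3289]
tool_rot: [-3.138, 0.053, -0.006]
ft_force: [0.7, 0.1, 0.7]
opening: 0.256
```

```bash
python3 -m creep '0 0 0 0 0 0.5 0.25;0 0 0 0 0 0.8 0.25;0 0 0 0 0 0.8 0.25;0 0 0 0 0 0.8 0.25;0 0 0 0 0 0.8 0.25;0 0 0 0 0 0.5 0.25;0 0 0 0 0 0.3 0.25;0 0 0 0 0 0 0.25;0 0 0 0 0 0 0.25;0 0 0 0 0 0 0.25'
python3 - <<'E'
from h import *
s=env.sense(); print(s['tcp_pos'],s['opening'],s['ft_force'])
im=env.grab_frame("side")[:,:,::-1]
cv2.imwrite("pics/s4.png",cv2.resize(im[150:380,150:450],None,fx=2,fy=2))
E
```

```text
clock: 8.3
tcp_pos: [0.559, 0.2683, 0.3786]
tool_rot: [-3.137, 0.052, -0.007]
ft_force: [-0.3, 0.5, -1.2]
opening: 0.255
[0.55896414 0.26827397 0.37861724] 0.2545848694332863 [-0.33369478  0.53119407 -1.1805097 ]
```

View pics/s4.png

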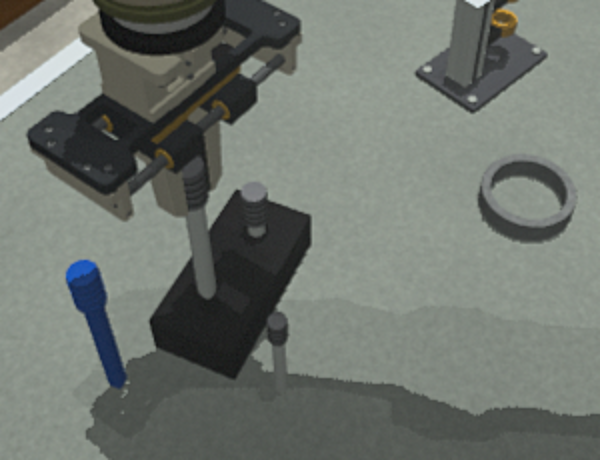

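```bash
python3 -m creep '0 0 0 0 0 1 0.25;0 0 0 0 0 1.5 0.25;0 0 0 0 0 1.5 0.25;0 0 0 0 0 1.5 0.25;0 0 0 0 0 1.5 0.25;0 0 0 0 0 1.5 0.25;0 0 0 0 0 1 0.25;0 0 0 0 0 0.5 0.25;0 0 0 0 0 0 0.25;0 0 0 0 0 0 0.25'
python3 -m creep '0 0 0 -0.1 -1 0 0.25;0 0 0 -0.2 -2 0 0.25;0 0 0 -0.25 -3 0 0.25;0 0 0 -0.35 -4 0 0.25;0 0 0 -0.35 -4 0 0.25;0 0 0 -0.35 -4 0 0.25;0 0 0 -0.35 -4 0 0.25;0 0 0 -0.35 -4 0 0.25;0 0 0 -0.25 -3 0 0.25;0 0 0 -0.15 -1.5 0 0.25'
```

```text
clock: 9.35
tcp_pos: [0.5582, 0.2679, 0.4844]
tool_rot: [-3.139, 0.052, -0.003]
ft_force: [0.5, -0.6, -1.4]
opening: 0.255
clock: 10.35
tcp_pos: [0.522, -0.0596, 0.4793]
tool_rot: [3.138, -0.058, -0.012]
ft_force: [-0.4, 0.7, -0.7]
opening: 0.262
```

```bash
python3 -m creep '0 0 0 0 -1.5 0.1 0.25;0 0 0 0 -2.5 0.1 0.25;0 0 0 0 -3 0 0.25;0 0 0 0 -3 0 0.25;0 0 0 -0.1 -2.5 0 0.25;0 0 0 -0.1 -1.5 0 0.25;0 0 0 -0.1 -0.5 0 0.25;0 0 0 0 0 0 0.25;0 0 0 0 0 0 0.25;0 0 0 0 0 0 0.25'
python3 - <<'E'
from h import *
s=env.sense(); print(s['tcp_pos'],s['opening'],R.from_rotvec(s['tool_rot']).as_matrix().round(4))
np.savez("p5.npz",p=s['tcp_pos'],r=s['tool_rot'])
for n in("side","top","wrist"):
    cv2.imwrite(f"pics/{n}5.png",env.grab_frame(n)[:,:,::-1])
a=cv2.imread("pics/side5.png")[60:220,320:480]; b=cv2.imread("pics/wrist5.png")[130:290,240:400]
cv2.imwrite("pics/c5.png",cv2.resize(np.hstack([a,b]),(800,400),interpolation=cv2.INTER_CUBIC))
E
```

```text
clock: 11.35
tcp_pos: [0.5059, -0.2235, 0.4787]
tool_rot: [3.136, -0.084, -0.025]
ft_force: [-0.3, 0.7, -1.7]
opening: 0.252
[ 0.50589581 -0.22348504  0.47870045] 0.2522997367389478 [[ 0.9984 -0.0535 -0.0159]
 [-0.0536 -0.9986 -0.0037]
 [-0.0157  0.0046 -0.9999]]
```

View pics/c5.png

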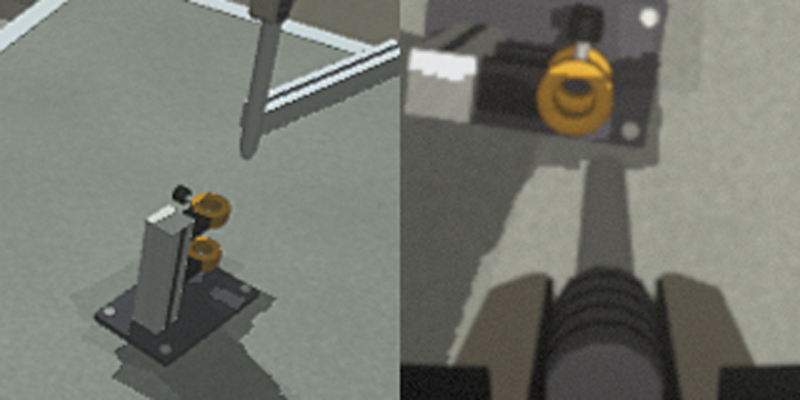

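View pics/top5.png

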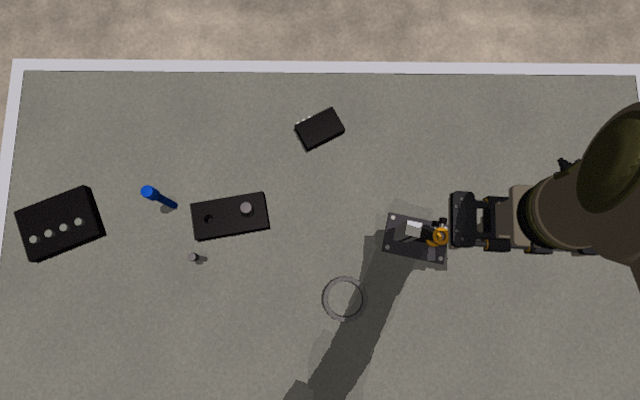

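```bash
python3 -m creep '0.002 -0.008 0 0.6 0.5 0 0.25;0.002 -0.008 0 0.5 0.5 0 0.25;0 0 0 0.1 0.1 0 0.25;0 0 0 0 0 0 0.25;0 0 0 0 0 0 0.25;0 0 0 0 0 0 0.25;0 0 0 0 0 0 0.25;0 0 0 0 0 0 0.25;0 0 0 0 0 0 0.25;0 0 0 0 0 0 0.25'
cat > look.py <<'E'
from h import *
import sys
k=sys.argv[1]
s=env.sense(); M=R.from_rotvec(s['tool_rot']).as_matrix()
print(s['tcp_pos'].round(4),'tilt wx,wy needed',(-M[1,2]).round(4),(M[0,2]).round(4),'F',s['ft_force'].round(1),'op',round(s['opening'],3),'t',s['clock'])
print('dxy cm to bush',((np.array([.5183,-.2127])-s['tcp_pos'][:2])*100).round(2))
np.savez(f"p{k}.npz",p=s['tcp_pos'],r=s['tool_rot'])
for n in("side","wrist"): cv2.imwrite(f"pics/{n}{k}.png",env.grab_frame(n)[:,:,::-1])
a=cv2.imread(f"pics/side{k}.png")[60:220,320:480]; b=cv2.imread(f"pics/wrist{k}.png")[130:290,240:400]
cv2.imwrite(f"pics/c{k}.png",cv2.resize(np.hstack([a,b]),(800,400),interpolation=cv2.INTER_CUBIC))
E
python3 look.py 6
```

```text
clock: 12.5
tcp_pos: [0.5199, -0.2098, 0.4788]
tool_rot: [-3.14, 0.079, -0.003]
ft_force: [-0.2, 0.8, -1.8]
opening: 0.261
[ 0.5199 -0.2098  0.4788] tilt wx,wy needed -0.0008 0.002 F [-0.2  0.8 -1.8] op 0.261 t 12.5
dxy cm to bush [-0.16 -0.29]
```

View pics/c6.png

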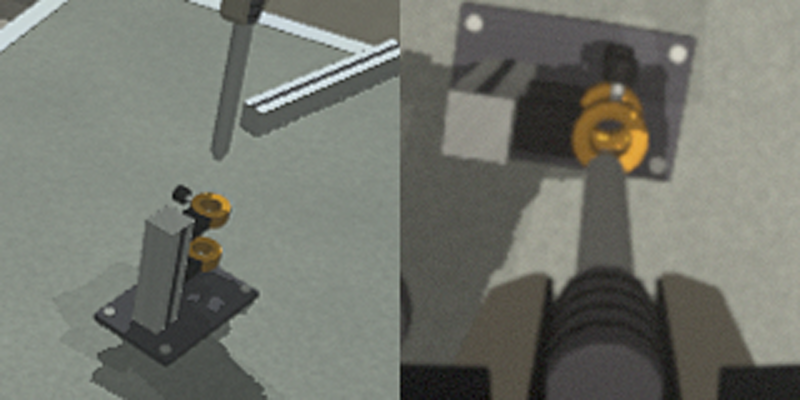

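Run:
```python
from h import *
a=cv2.imread("pics/side6.png"); b=cv2.imread("pics/wrist6.png")
A=cv2.resize(a[55:130,390:435],None,fx=8,fy=8,interpolation=cv2.INTER_CUBIC)
B=cv2.resize(b[185:243,300:345],None,fx=8,fy=8,interpolation=cv2.INTER_CUBIC)
o=np.zeros((600,720,3),np.uint8); o[:,:360]=A; o[:464,360:]=B
cv2.imwrite("pics/z6.png",o)
ga=cv2.GaussianBlur(cv2.cvtColor(a,cv2.COLOR_BGR2GRAY),(3,3),0)
gb=cv2.cvtColor(b,cv2.COLOR_BGR2GRAY)
for v in range(80,125,6): print(v,ga[v,398:425])
for v in range(190,240,7): print(v,gb[v,305:340])
```

```text
80 [136 136 135 135 135 136 137 138 137 137 138 139 127 102  86  86  90  92
  91  90  96 115 135 141 139 138 138]
86 [136 136 136 137 137 136 136 136 138 140 139 126  99  86  89  92  92  91
  91  99 120 136 139 139 138 138 138]
92 [138 138 138 138 138 138 138 138 139 139 124  99  86  89  92  93  91  90
 102 124 138 139 139 140 141 140 139]
98 [137 137 138 138 139 139 139 139 139 122  95  86  90  92  92  90  90 104
 128 140 141 147 159 174 188 197 202]
104 [140 138 136 136 138 139 140 140 124  97  86  89  92  92  90  91 108 130
 123  97  86  86  85  88 107 144 174]
110 [139 140 141 140 139 140 138 119  92  85  89  91  92  90  93 112 134 129
 104  87  84  86  87  87  88  88  90]
116 [141 140 140 141 143 141 121  93  85  90  91  91  90  97 119 140 145 143
 141 140 139 139 140 142 144 144 144]
122 [143 142 141 142 143 142 131 106  89  87  93 108 128 140 141 140 140 141
 142 142 143 143 142 142 142 140 139]
190 [ 37  40  42  44  64  90  98 101 100 105  96  91  80  72  74  78  84  85
  83  84  78  77  81  79  84 107 147 168 171 172 172 168 150 108  75]
197 [ 97  92  82  81  79  76  73  72 
[... 291 characters left out ...]
38 109  87  85  85  89  92  91  92  87  90
  87  89  88  88  85  86  85  98 125 152 156 156 156 159 157 155 154]
218 [155 155 159 158 155 157 149 107  89  85  89  86  82  88  87  88  84  83
  89  84  87  85  89  87  86  84 104 134 151 156 153 153 155 152 155]
225 [155 155 157 159 157 145 123  98  87  83  86  87  87  90  84  87  88  87
  87  91  88  89  87  86  87  86  96 122 151 155 155 153 154 155 155]
232 [151 153 154 159 155 138 100  85  87  86  91  87  89  88  89  91  89  86
  87  90  90  86  87  88  86  87  85  98 130 149 157 157 154 153 156]
239 [153 153 151 149 132 100  69  65  51  43  46  47  42  38  42  38  41  38
  41  47  39  42  47  50  51  52  61  73 102 136 150 154 155 159 157]
```

View pics/z6.png

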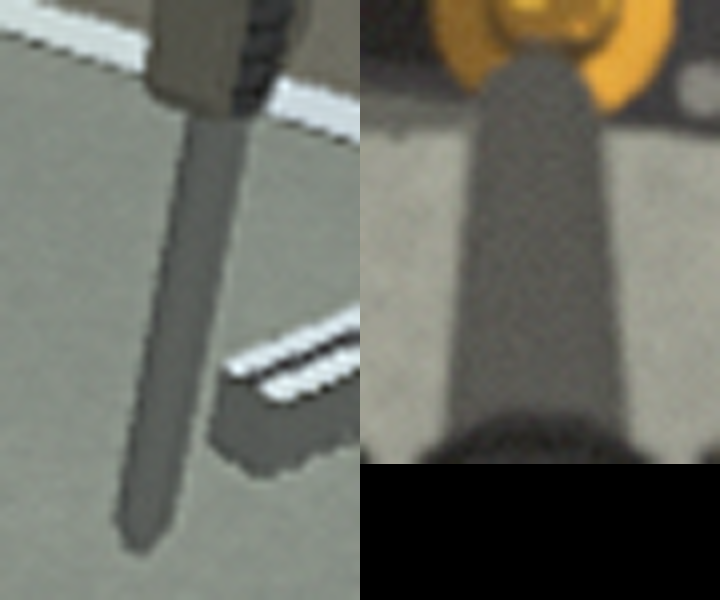

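```bash
cat > axis.py <<'E'
from h import *
np.set_printoptions(precision=4,suppress=True)
def axis(side2,wr2,k,zs=(.16,.2,.26)):
    d=np.load(f"p{k}.npz"); po=(d['p'],d['r'])
    s=[ray("side",q) for q in side2]; w=[ray("wrist",q,po) for q in wr2]
    n1=np.cross(s[0][1],s[1][1]); n2=np.cross(w[0][1],w[1][1])
    A=np.array([n1,n2]); b=[n1@s[0][0],n2@w[0][0]]
    out=[]
    for z in zs:
        out.append(np.r_[np.linalg.solve(A[:,:2],b-A[:,2]*z),z]); print(out[-1])
    return out
E
python3 - <<'E'
from axis import *
axis([(414.7,80),(408,116)],[(321.6,204),(321.6,232)],6)
d=np.load("p6.npz"); po=(d['p'],d['r'])
# tip: lowest visible in side & wrist tip edge
print(tri(ray("side",(406.9,122.5)),ray("wrist",(321.6,191),po)))
w=ray("wrist",(240+(210.5/2.5),130+137/2.5),po); print(onz(w,.11))
E
```

```text
[ 0.5201 -0.2104  0.16  ]
[ 0.5203 -0.2104  0.2   ]
[ 0.5207 -0.2103  0.26  ]
(array([ 0.5222, -0.2115,  0.1586]), [np.float64(0.0019022751276163185), np.float64(0.0019022751276163287)])
[ 0.5187 -0.2134  0.11  ]
```

```bash
python3 -m creep '0 0.002 0 -0.15 -0.28 -0.5 0.25;0 0 0 0 0 -1 0.25;0 0 0 0 0 -1 0.25;0 0 0 0 0 -0.7 0.25;0 0 0 0 0 -0.2 0.25;0 0 0 0 0 0 0.25;0 0 0 0 0 0 0.25;0 0 0 0 0 0 0.25;0 0 0 0 0 0 0.25;0 0 0 0 0 0 0.25'
python3 look.py 7
```

```text
clock: 13.6
tcp_pos: [0.5183, -0.2128, 0.4413]
tool_rot: [-3.14, 0.079, 0.001]
ft_force: [-1.1, -0.1, -1.5]
opening: 0.254
[ 0.5183 -0.2128  0.4413] tilt wx,wy needed -0.001 -0.0009 F [-1.1 -0.1 -1.5] op 0.254 t 13.6
dxy cm to bush [0.   0.01]
```

Run:
```python
from h import *
a=cv2.imread("pics/side7.png"); b=cv2.imread("pics/wrist7.png")
o=np.zeros((560,720,3),np.uint8); o[:,:360]=cv2.resize(a[100:170,380:425],None,fx=8,fy=8,interpolation=cv2.INTER_CUBIC)
o[:,360:]=cv2.resize(b[165:235,300:345],None,fx=8,fy=8,interpolation=cv2.INTER_CUBIC)
cv2.imwrite("pics/z7.png",o)
```

```text
(no output)
```

View pics/z7.png

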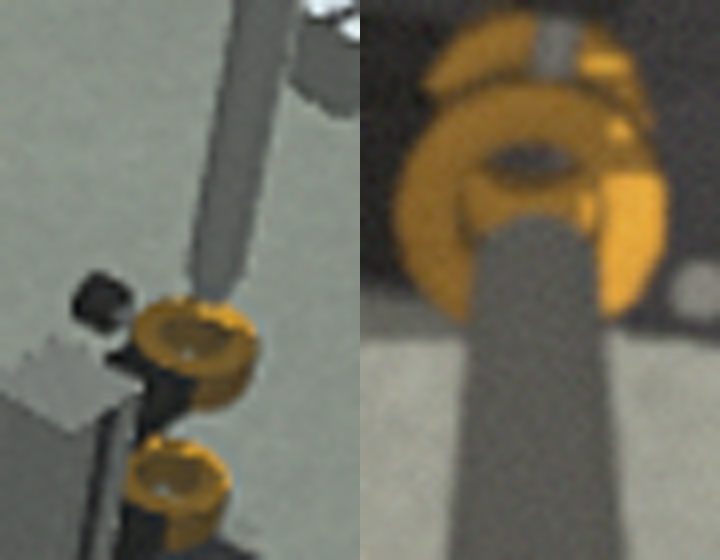

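Run:
```python
from axis import *
a=cv2.imread("pics/side7.png"); b=cv2.imread("pics/wrist7.png")
def edges(g,v,u0,u1,dark=None):
    r=g[v-1:v+2,u0:u1].astype(float).mean(0); r=np.interp(np.arange(0,len(r)-1,.1),np.arange(len(r)),r)
    t=(r.min()+10+r.max())/2
    i=np.where(r<t)[0]; return u0+i[0]*.1,u0+i[-1]*.1
ga=cv2.cvtColor(a,cv2.COLOR_BGR2GRAY); gb=cv2.cvtColor(b,cv2.COLOR_BGR2GRAY)
S=[];W=[]
for v in range(110,130,3):
    l,r=edges(ga,v,399 ,416); S.append(((l+r)/2,v)); print(v,l,r)
for v in range(212,234,4):
    l,r=edges(gb,v,306,339); W.append(((l+r)/2,v)); print(v,l,r)
f=lambda P,v: np.polyval(np.polyfit([p[1] for p in P],[p[0] for p in P],1),v)
axis([(f(S,110),110),(f(S,130),130)],[(f(W,212),212),(f(W,232),232)],7,(.11,.125,.18,.24))
print('side axis at 137,143',f(S,137),f(S,143),'wrist at 190',f(W,190))
for im,(y0,y1,x0,x1) in((a,(135,155,394,416)),(b,(168,210,302,345))):
    h=cv2.cvtColor(im,cv2.COLOR_BGR2HSV)
    m=cv2.inRange(h,(10,110,60),(32,255,255))[y0:y1,x0:x1]
    print(y0,x0)
    for r in m: print(''.join('#' if v else '.' for v in r))
```

```text
110 406.7 414.6
113 406.3 414.0
116 405.6 413.5
119 405.3 412.8
122 404.5 412.4
125 404.2 411.6
128 403.4 411.3
212 312.1 331.0
216 311.8 331.3
220 311.5 331.9
224 311.2 332.1
228 310.5 332.2
232 310.3 332.9
[ 0.5172 -0.2134  0.11  ]
[ 0.5173 -0.2134  0.125 ]
[ 0.5178 -0.2133  0.18  ]
[ 0.5184 -0.2132  0.24  ]
side axis at 137,143 405.6928571428572 404.5857142857143 wrist at 190 321.65809523809514
135 394
......................
......................
........##............
.....##########.......
...#############......
...##############.....
...###############....
...##########.####....
...######.########....
....#####.########....
......###########.....
........#########.....
...........######.....
...........#####......
..........#####.......
..........###.........
......................
......................
......................
....##................
168 302
..........##########......##...............
..........##########......####.............
.........###########......#####............
........###########......#######...........
.......############......#######...........
...
[... 924 characters left out ...]
##########.............###########......
..##########...............#########.......
...#########...............#########.......
...#########...............#########.......
...#########................#######........
....########................#######........
.....#######................######.........
......######................######.........
.......#####................#####..........
........####................####...........
.........##..................#.............
...........................................
...........................................
...........................................
...........................................
...........................................
```

```bash
python3 -m creep '0 -0.003 0 0.05 0.06 0 0.25;0 0 0 0 0 -0.4 0.25;0 0 0 0 0 -0.4 0.25;0 0 0 0 0 -0.4 0.25;0 0 0 0 0 -0.4 0.25;0 0 0 0 0 -0.4 0.25;0 0 0 0 0 0 0.25;0 0 0 0 0 0 0.25;0 0 0 0 0 0 0.25;0 0 0 0 0 0 0.25'
python3 look.py 8
python3 - <<'E'
from h import *
k=8
a=cv2.imread(f"pics/side{k}.png"); b=cv2.imread(f"pics/wrist{k}.png")
o=np.zeros((560,720,3),np.uint8); o[:,:360]=cv2.resize(a[100:170,380:425],None,fx=8,fy=8,interpolation=cv2.INTER_CUBIC)
o[:,360:]=cv2.resize(b[165:235,300:345],None,fx=8,fy=8,interpolation=cv2.INTER_CUBIC)
cv2.imwrite(f"pics/z{k}.png",o)
E
```

```text
clock: 14.7
tcp_pos: [0.5187, -0.2122, 0.4192]
tool_rot: [-3.139, 0.079, -0.003]
ft_force: [-0.1, 0.5, -0.7]
opening: 0.255
[ 0.5187 -0.2122  0.4192] tilt wx,wy needed -0.0012 0.0018 F [-0.1  0.5 -0.7] op 0.255 t 14.7
dxy cm to bush [-0.04 -0.05]
```

View pics/z8.png

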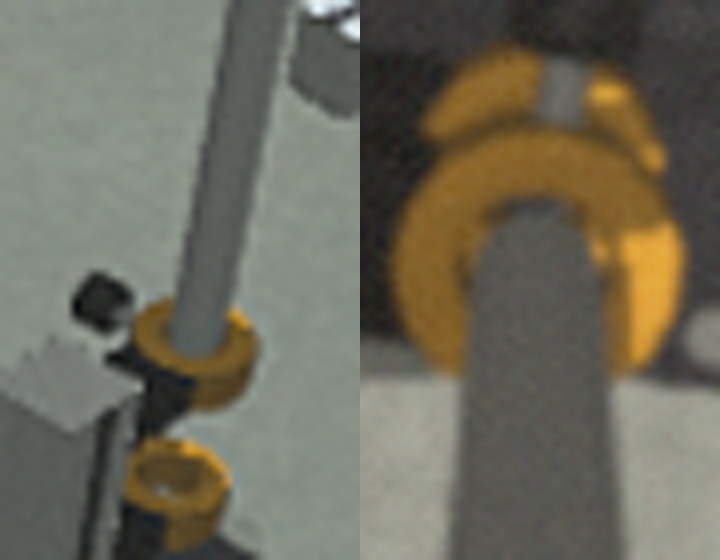

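```bash
python3 -m creep '0 0 0 0.08 0 0 0.25;0 0 0 0 0 -0.4 0.25;0 0 0 0 0 -0.4 0.25;0 0 0 0 0 -0.4 0.25;0 0 0 0 0 -0.4 0.25;0 0 0 0 0 -0.4 0.25;0 0 0 0 0 -0.4 0.25;0 0 0 0 0 -0.3 0.25;0 0 0 0 0 0 0.25;0 0 0 0 0 0 0.25'
python3 look.py 9
python3 - <<'E'
from h import *
k=9
a=cv2.imread(f"pics/side{k}.png"); b=cv2.imread(f"pics/wrist{k}.png")
o=np.zeros((560,720,3),np.uint8); o[:,:360]=cv2.resize(a[105:175,380:425],None,fx=8,fy=8,interpolation=cv2.INTER_CUBIC)
o[:,360:]=cv2.resize(b[165:235,300:345],None,fx=8,fy=8,interpolation=cv2.INTER_CUBIC)
cv2.imwrite(f"pics/z{k}.png",o)
E
```

```text
clock: 15.8
tcp_pos: [0.5195, -0.2121, 0.3894]
tool_rot: [-3.139, 0.079, -0.002]
ft_force: [0.5, 0.4, -0.6]
opening: 0.255
[ 0.5195 -0.2121  0.3894] tilt wx,wy needed -0.0014 0.0014 F [ 0.5  0.4 -0.6] op 0.255 t 15.8
dxy cm to bush [-0.12 -0.06]
```

View pics/z9.png

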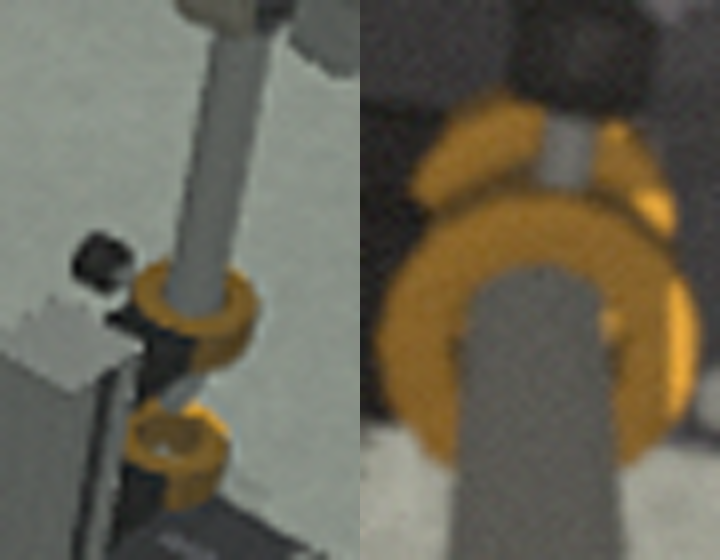

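```bash
python3 -m creep '0 0 0 0 0 -0.3 0.25;0 0 0 0 0 -0.3 0.25;0 0 0 0 0 -0.3 0.25;0 0 0 0 0 -0.3 0.25;0 0 0 0 0 -0.3 0.25;0 0 0 0 0 -0.3 0.25;0 0 0 0 0 -0.2 0.25;0 0 0 0 0 0 0.25;0 0 0 0 0 0 0.25;0 0 0 0 0 0 0.25'
python3 look.py 10
python3 - <<'E'
from h import *
k=10
a=cv2.imread(f"pics/side{k}.png"); b=cv2.imread(f"pics/wrist{k}.png")
o=np.zeros((560,720,3),np.uint8); o[:,:360]=cv2.resize(a[105:175,380:425],None,fx=8,fy=8,interpolation=cv2.INTER_CUBIC)
o[:,360:]=cv2.resize(b[165:235,300:345],None,fx=8,fy=8,interpolation=cv2.INTER_CUBIC)
cv2.imwrite(f"pics/z{k}.png",o)
E
```

```text
clock: 16.9
tcp_pos: [0.5196, -0.2121, 0.368]
tool_rot: [-3.139, 0.079, -0.003]
ft_force: [-0.8, -1.1, -0.6]
opening: 0.256
[ 0.5196 -0.2121  0.368 ] tilt wx,wy needed -0.0012 0.0021 F [-0.8 -1.1 -0.6] op 0.256 t 16.9
dxy cm to bush [-0.13 -0.06]
```

View pics/z10.png

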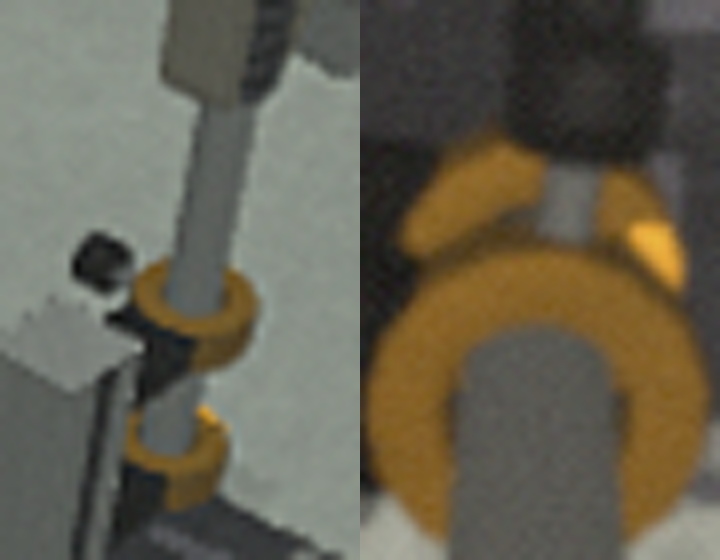

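```bash
python3 -m creep '0 0 0 0 0 -0.3 0.25;0 0 0 0 0 -0.4 0.25;0 0 0 0 0 -0.4 0.25;0 0 0 0 0 -0.4 0.25;0 0 0 0 0 -0.4 0.25;0 0 0 0 0 -0.3 0.25;0 0 0 0 0 -0.1 0.25;0 0 0 0 0 0 0.25;0 0 0 0 0 0 0.25;0 0 0 0 0 0 0.25'
python3 look.py 11
```

```text
clock: 18.0
tcp_pos: [0.5196, -0.2121, 0.3428]
tool_rot: [-3.139, 0.079, -0.003]
ft_force: [-0.2, 0.3, -0.5]
opening: 0.254
[ 0.5196 -0.2121  0.3428] tilt wx,wy needed -0.0012 0.002 F [-0.2  0.3 -0.5] op 0.254 t 18.0
dxy cm to bush [-0.13 -0.06]
```

Run:
```python
from h import *
np.set_printoptions(precision=1,suppress=True)
F=[]
for i in range(4): 
    im=env.grab_frame("side")[:,:,::-1]; F.append(env.sense()['ft_force'])
print(np.array(F),env.sense()['qd'])
k=11; a=cv2.imread(f"pics/side{k}.png"); b=cv2.imread(f"pics/wrist{k}.png")
o=np.zeros((600,800,3),np.uint8); o[:,:400]=cv2.resize(a[100:200,370:437],(400,600),interpolation=cv2.INTER_CUBIC)
o[:,400:]=cv2.resize(b[180:300,280:360],(400,600),interpolation=cv2.INTER_CUBIC)
cv2.imwrite(f"pics/z{k}.png",o)
```

```text
[[ 0.4  0.3 -1.7]
 [-0.8 -0.3 -0.6]
 [-0.7  0.4 -1.6]
 [-0.  -0.  -1.8]] [ 0.  0.  0.  0. -0.  0. -0.]
```

View pics/z11.png

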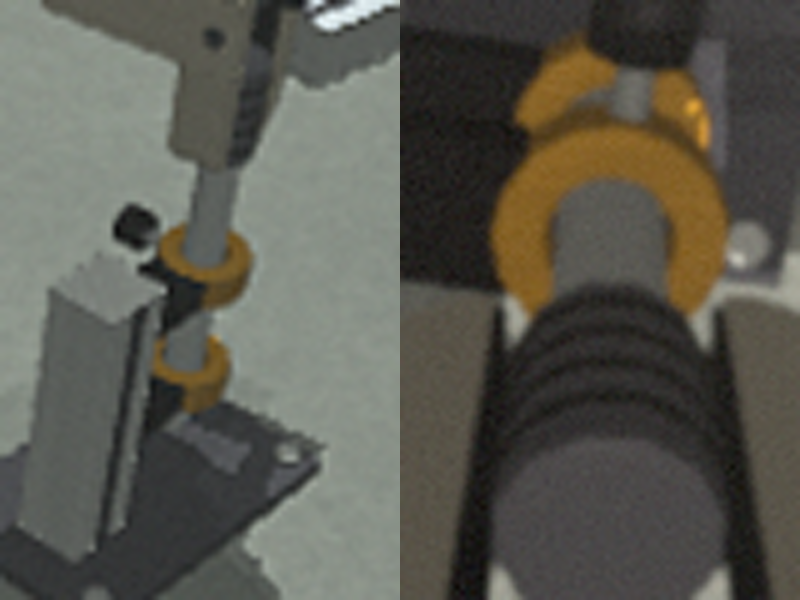

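Run:
```python
from h import *
o=np.hstack([cv2.resize(cv2.imread(f"pics/wrist{k}.png" if k else "pics/w3.png")[225:305,290:356],None,fx=6,fy=6,interpolation=cv2.INTER_CUBIC) for k in(0,11)])
cv2.imwrite("pics/cmp.png",o)
```

```text
(no output)
```

View pics/cmp.png

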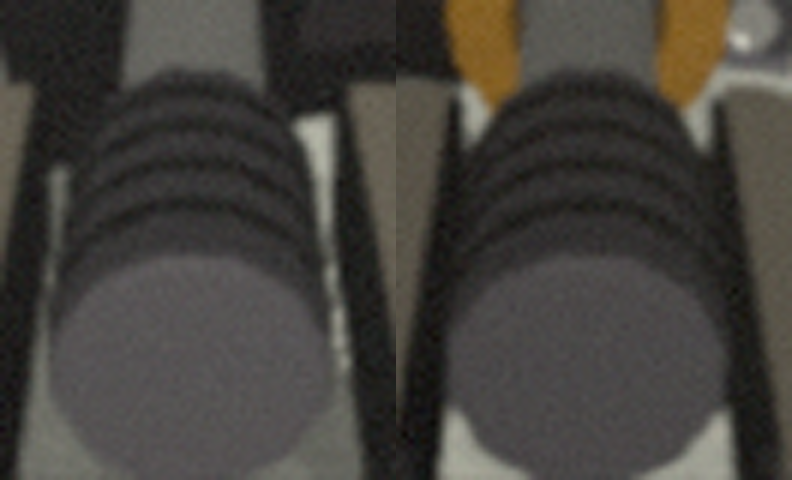

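Run:
```python
from station import env
s=env.sense();print(s['clock'],s['tcp_pos'],s['opening'],s['ft_force']); print(env.sign_off())
```

```text
18.3 [ 0.51957918 -0.21211922  0.34275552] 0.25449653654324683 [-0.01383186 -0.04806144 -1.80482455]
the job is handed in; nothing more can be done
None
```

The long grey mast is threaded through both bushings and still held by the cap, upright and still; I handed the job in at 18.3 s. It was the taller of the two grey masts in the stand (top view 191,209). The blue mast, the short mast in the stand and the small loose grey mast were not touched.

- **Depth:** I put the tip at about 24 mm above the table, so about 21 mm below the lower bushing and 16 mm clear of the base plate. This comes from the arm height and the grip offset. The tip was hidden from the cameras. The cap looked the same in the wrist pictures before gripping and at the end, so it had not slipped.
- **Forces:** At the end the wrist read only the mast's weight (about 1.4 N) and under 1 N sideways. No reading taken during the insertion was above about 2 N. These were taken between moves, not continuously.
- **Grip:** The grip force cannot be measured, so the 20 N squeeze limit is unconfirmed. I closed the fingers only just past the cap's width (command 0.25; they stopped at 0.255) to keep the squeeze light.
- **Disagreements:** Two-view heights came out 2–4 mm lower than the stated ones. The side camera suggested a lean of about 0.5° that the arm's own pose did not show. I split that difference, and the pictures show the mast near the middle of both bores.

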